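# Unplug the housing and box up the plugs

## Task

Pull every rubber plug out of the aluminium housing, put them all in the white tub, then fit the tub's lid so that it sits fully home. The plugs are a tight press fit and the housing is only standing on the bench: rock each plug side to side along its long way while drawing it straight out, so that the housing is never lifted off the bench or tipped over (a slight rocking of it does no harm). Leave the other things on the bench where they are.

Things in the scene. Friction and masses are not known exactly. Their poses are not given: they have to be found in the camera images.
- housing: Loose cast-aluminium housing on the bench, 240 (x) x 110 (y) x 70 (z) mm, about 2.4 kg, held down by its weight alone. Origin: centre of its underside. Five oblong ports in its top, at x = -84, -42, 0, 42, 84 mm, y = 0, each 23 mm (x) by 42 mm (y), 30 mm deep. In each, two sprung rubber lips grip the plug's stem from +y and -y, 7 to 29 mm below the top
- tub: White open plastic tub with vertical walls, 190 (x) x 130 (y) x 105 (z) mm outside, walls and floor 4 mm, fixed to the bench. Origin: centre of its underside; x is its long side
- lid: Loose grey tub lid, 0.2 kg, right way up on the bench. Plate 198 (x) x 138 (y) mm, 10 to 15 mm above the origin; under it a rim 176 x 116 mm fits inside the tub's mouth with 3 mm play each side. Grip bar along x on top, 80 long, 16 thick, 15 to 51 mm above the origin. Origin: centre of the rim's lower edge; seated, it is 95 mm above the tub's origin, x along the tub's x, either way round
- plug1: Black rubber plug (absent in some starts), 70 mm tall, 50 g. Origin: centre of the stem's lower end; z up out of the port, x and y as the housing's. Stem 18 (x) x 36 (y) mm, z = 0 to 26; flange 26 x 48 mm, z = 26 to 32; grip tab 14 (x) x 30 (y) mm, z = 32 to 70. At the start pressed home in a port, flange on the housing's top
- plug1_mid (a point): Point on plug1's axis 35 mm above its origin. A straight pull meets more friction (26 to 39 N) than the housing weighs. Tilting the plug about its x axis, 0.1 to 0.2 rad to +y and -y by turns, while raising it about 3 mm a swing, walks it out with little force; the first tilt levers on the flange's edge. Free after rising about 26 mm
- plug2: Black rubber plug (absent in some starts), 70 mm tall, 50 g. Origin: centre of the stem's lower end; z up out of the port, x and y as the housing's. Stem 18 (x) x 36 (y) mm, z = 0 to 26; flange 26 x 48 mm, z = 26 to 32; grip tab 14 (x) x 30 (y) mm, z = 32 to 70. At the start pressed home in a port, flange on the housing's top
- plug2_mid (a point): Point on plug2's axis 35 mm above its origin. A straight pull meets more friction (26 to 39 N) than the housing weighs. Tilting the plug about its x axis, 0.1 to 0.2 rad to +y and -y by turns, while raising it about 3 mm a swing, walks it out with little force; the first tilt levers on the flange's edge. Free after rising about 26 mm
- plug3: Black rubber plug (absent in some starts), 70 mm tall, 50 g. Origin: centre of the stem's lower end; z up out of the port, x and y as the housing's. Stem 18 (x) x 36 (y) mm, z = 0 to 26; flange 26 x 48 mm, z = 26 to 32; grip tab 14 (x) x 30 (y) mm, z = 32 to 70. At the start pressed home in a port, flange on the housing's top
- plug3_mid (a point): Point on plug3's axis 35 mm above its origin. A straight pull meets more friction (26 to 39 N) than the housing weighs. Tilting the plug about its x axis, 0.1 to 0.2 rad to +y and -y by turns, while raising it about 3 mm a swing, walks it out with little force; the first tilt levers on the flange's edge. Free after rising about 26 mm
- plug4: Black rubber plug (absent in some starts), 70 mm tall, 50 g. Origin: centre of the stem's lower end; z up out of the port, x and y as the housing's. Stem 18 (x) x 36 (y) mm, z = 0 to 26; flange 26 x 48 mm, z = 26 to 32; grip tab 14 (x) x 30 (y) mm, z = 32 to 70. At the start pressed home in a port, flange on the housing's top
- plug4_mid (a point): Point on plug4's axis 35 mm above its origin. A straight pull meets more friction (26 to 39 N) than the housing weighs. Tilting the plug about its x axis, 0.1 to 0.2 rad to +y and -y by turns, while raising it about 3 mm a swing, walks it out with little force; the first tilt levers on the flange's edge. Free after rising about 26 mm
- plug5: Black rubber plug (absent in some starts), 70 mm tall, 50 g. Origin: centre of the stem's lower end; z up out of the port, x and y as the housing's. Stem 18 (x) x 36 (y) mm, z = 0 to 26; flange 26 x 48 mm, z = 26 to 32; grip tab 14 (x) x 30 (y) mm, z = 32 to 70. At the start pressed home in a port, flange on the housing's top
- plug5_mid (a point): Point on plug5's axis 35 mm above its origin. A straight pull meets more friction (26 to 39 N) than the housing weighs. Tilting the plug about its x axis, 0.1 to 0.2 rad to +y and -y by turns, while raising it about 3 mm a swing, walks it out with little force; the first tilt levers on the flange's edge. Free after rising about 26 mm
- tape_roll: Bystander, to be left alone: grey roll of tape, a ring 50 mm across and 30 mm high, lying flat. Origin: centre of its underside
- screw_carton: Bystander, to be left alone: small brown carton 60 x 40 x 35 mm. Origin: centre of its underside
- bottle: Bystander, to be left alone: amber jar 52 mm across, 100 mm tall, standing. Origin: centre of its underside
- socket_cup: Bystander, to be left alone: red cup 80 mm across, 75 mm tall, with steel sockets standing in it. Origin: centre of its underside
- wrench: Bystander, to be left alone: steel wrench lying flat. Origin: on the tool, at bench height
- red_box: Bystander, to be left alone: red steel box 80 x 150 x 45 mm. Origin: centre of its underside
- disc_pack: Bystander, to be left alone: flat green pack 130 x 130 x 20 mm with a yellow disc. Origin: centre of its underside
- hammer: Bystander, to be left alone: hammer lying flat. Origin: on the tool, at bench height
Mind the look-alikes: they are no part of the job. What is shaped like the plug1 but purple or yellow is not meant.

How it is judged:
By the outcome, as a careful person would: the job done as asked, in the order asked, and still so for the second after the job is handed in, with the robot touching nothing.
Of plug1, plug2, plug3, plug4, plug5 only 3 to 5 are there at a start; the rules pass over those that are not, and their reading is None.
At some moment in a run one of lid may be knocked a few centimetres aside while the robot is not near it.
Once in a run the grip may slacken for a moment while it holds something.
It also fails if it takes over 210 s, if anything falls off the work surface, if the arm or the gripper's body presses on something with over 40 N, if the wrist force passes 120 N, or if a joint passes its speed limit or range.

## Robot

A 7-joint arm with a two-finger parallel gripper is mounted at the origin on the work surface. World frame = base frame: x ahead of the robot, y to its left, z up, the work surface at z = 0. Lengths are in m, angles in rad, forces in N, time in s.
With the tool pointing down it reaches from about 0.35 to 0.9 m from the base axis. Payload 8.1 kg.
Tool frame: the origin (TCP) lies at the very end of the fingers, on their centre line; the grasp point (between the pads) lies arm.grip_point_offset behind it (arm.grip_point_offset is the distance from the TCP to the grasp point, in m); z points along the fingers, y is the line along which they close (so a half turn about z gives the same grasp; the last joint's range is limited). The gripper opens to 92 mm and grips with 3 to 60 N. Pads are 19 mm wide; open, the fingers measure 130 mm over their backs; the gripper's body (75 mm by 190 mm) begins 47 mm behind the grasp point.
Start: joints at [-1.339, 0.434, 0.025, 1.573, -0.012, 1.134, -0.075], TCP at [0.205, 0.59, 0.227] pointing down, gripper open.
Joint ranges: [-2.62, 2.62], [-0.44, 2.09], [-1.27, 1.32], [0.08, 2.57], [-1.32, 4.46], [0.12, 2], [-2.74, 2.74]. Speed limits (rad/s): [2.22, 2.22, 3.01, 3.01, 3.14, 3.14, 3.14].

## Interface

Orientations are given as a rotation vector (axis times angle).
In Python, from cell import arm gives the robot as it stands. The module is installed in compiled form; this text tells all that it offers.
- The arm moves only by the shell command python3 -m creep 'ROWS' [OPENING] [FORCE]. ROWS is JSON, a list of rows, each a list of 6 numbers: the shift along the tool's x, y, z scaled (see below), then the turn, a rotation vector about the tool's x, y, z scaled (see below). A call has 1 to 20 rows; each row shifts and turns the commanded pose from where the row before left it, along the tool's axes as they then stand; what a row does not reach is not made up. The controller multiplies each number of a shift by 0.4 m and each number of a turn by 120 degrees. A row lasts 1/12 s, in which the tool goes at most 41.7 mm and 7.16 degrees, less where a joint would pass 70% of its speed; a pose out of reach is approached as far as the arm can. A call with a number of a shift or a turn outside -1 to 1 is refused whole. A call with a gripper value outside its range is refused whole. OPENING is the closure, from -1 (fully open) to 1 (shut), set as the call begins (- or left out, the last holds). The fingers move at their own pace and stop on an object; FORCE is the grip in N (left out, the last holds). Time passes only in rows, so rows that do not move let the fingers close. It gives the time, the measured TCP pose, the force, the opening and the grip force at its end, in the units of the state.
- arm.observe(): the state, without advancing time (a new reading comes with each control period).
- arm.get_image(name): name is "side" or "top" or "wrist"; returns a dict with "frame" (420x560x3 uint8, red, green, blue), "intrinsics" (3x3 intrinsics, pixels), "rvec" (rotation vector, rad) and "tvec" (3), from world to camera coordinates, as OpenCV has them; the wrist camera has in their place "mount" (4x4, takes a point from camera to tool coordinates, whose origin is the TCP and whose axes are the flange's). Camera axes: x right, y down, z forward; pixel columns grow to the right and rows downward; lengths in m; the calibration is good to about 2 mm. The wrist camera is an equidistant fisheye: a pixel r from the principal point sees the ray r / f radians off the axis. A picture is of the moment at which its call begins: read the wrist's pose just before it. There is no depth.
- arm.sign_off(): hands the job in; it is judged then, once.
The state is a dict: "clock": time; "joints": joint angles; "dq": joint speeds; "joint_efforts": joint torques, N m; "position": TCP position; "ee_rot": TCP orientation; "force": force on the tool from outside, world axes, zero at the start; "ft_torque": the same for the moment, N m; "width": opening from 0.0 (shut) to 1.0 (fully open); "gripper_force": force on a finger pad.
Only numpy, scipy, OpenCV 4.12 (cv2) and the standard library are available. Lean on these libraries where they do the work, as an engineer would, in place of code of your own. Each camera call takes 0.05 s, during which the arm holds its last target. There are 200 camera calls.

## Working session

There is one attempt and no reset: what is moved stays moved. The work goes in short steps, Python scripts to look and compute and a shell command to move; the robot and the scene stay as the last step left them, time stands still between calls to the robot, and variables do not carry over. Pictures are saved under pics/ and viewed, at most 14 in all, crops included, and the job is handed in when it is done.

```bash
mkdir -p pics
cat > h.py <<'E'
import numpy as np,cv2
from cell import arm
from scipy.spatial.transform import Rotation as R
def snap(n,f):
    o=arm.observe(); d=arm.get_image(n); cv2.imwrite(f'pics/{f}.png',d['frame'][:,:,::-1])
    import pickle; pickle.dump((o,d),open(f'pics/{f}.pkl','wb')); return o,d
def load(f):
    import pickle; return pickle.load(open(f'pics/{f}.pkl','rb'))
def pix2w(d,uv,z):
    K=np.array(d['intrinsics']);Rm=cv2.Rodrigues(np.array(d['rvec'],float))[0];t=np.array(d['tvec'],float).ravel()
    r=Rm.T@np.linalg.inv(K)@np.array([uv[0],uv[1],1.]);c=-Rm.T@t
    return c+r*(z-c[2])/r[2]
def w2pix(d,p):
    return cv2.projectPoints(np.array(p,float).reshape(-1,1,3),np.array(d['rvec'],float),np.array(d['tvec'],float),np.array(d['intrinsics'],float),None)[0].reshape(-1,2)
E
python3 - <<'E'
from h import *
for n in('top','side'):
    o,d=snap(n,n+'0'); c=-cv2.Rodrigues(np.array(d['rvec'],float))[0].T@np.array(d['tvec']).ravel(); print(n,d['intrinsics'],c)
o,d=snap('wrist','wrist0'); print(d['mount'],d['intrinsics']); print(o, arm.grip_point_offset)
E
```

```text
top [[444.42447723   0.         275.42498822]
 [  0.         444.42447723 215.51153525]
 [  0.           0.           1.        ]] [0.23800391 0.02024713 1.57235431]
side [[447.90524544   0.         274.84292526]
 [  0.         447.90524544 211.19394534]
 [  0.           0.           1.        ]] [ 0.15068266 -0.85037547  0.90225148]
[[ 2.12925185e-04 -9.58836614e-01 -2.83958275e-01  7.71149294e-02]
 [ 9.99999972e-01  1.74521451e-04  1.60543383e-04  2.04091842e-04]
 [-1.04378063e-04 -2.83958301e-01  9.58836624e-01 -1.58111294e-01]
 [ 0.00000000e+00  0.00000000e+00  0.00000000e+00  1.00000000e+00]] [[325.1922621    0.         281.38050955]
 [  0.         325.1922621  209.1296145 ]
 [  0.           0.           1.        ]]
{'clock': 0.1, 'joints': array([-1.33860877,  0.43517018,  0.02496452,  1.5740402 , -0.01156328,
        1.13399096, -0.07510873]), 'dq': array([-0.0002744 , -0.00177498, -0.00036641, -0.00151554,  0.0007229 ,
        0.00098452,  0.00136876]), 'joint_efforts': array([ 1.97304369e-03, -6.69122601e+01,  9.87158194e-01, -3.15149152e+01,
       -6.06235117e-02,  3.72738868e-02,  1.01140643e-04]), 'position': array([0.20525724, 0.58983032, 0.22599969]), 'ee_rot': array([-5.23501479e-01, -3.09758431e+00,  2.29684395e-03]), 'force': array([-0.96423497, -0.15493121,  0.6580038 ]), 'ft_torque': array([-0.01201886,  0.01063028, -0.01938362]), 'gripper_force': 0.0, 'width': 0.9994533304303813} 0.0188
```

View pics/top0.png

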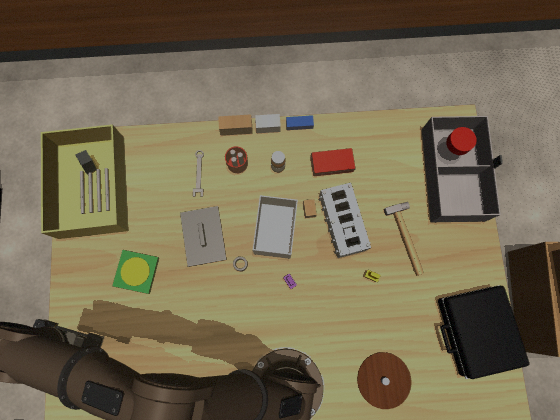

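View pics/side0.png

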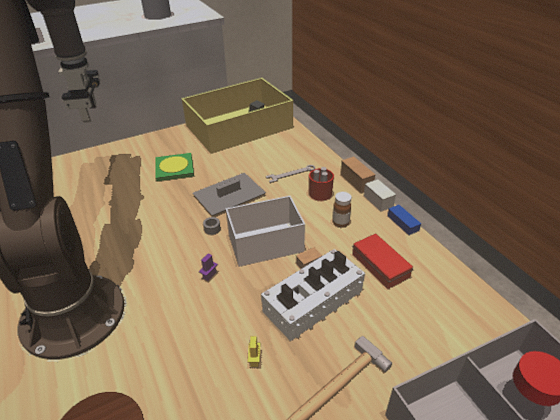

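The top view shows the housing at (345,220), with black plugs at about (339,195), (344,210), (348,221) and (354,239) and an empty port near (350,230). The tub is at (275,227), the lid at (203,236), and the look-alikes are purple (290,281) and yellow (371,276). I'll enlarge the housing, tub and lid.

Run:
```python
from h import *
a=cv2.imread('pics/top0.png')
b=cv2.resize(a[175:265,310:380],None,fx=6,fy=6,interpolation=cv2.INTER_CUBIC)
c=cv2.resize(a[190:275,172:302],None,fx=6,fy=6,interpolation=cv2.INTER_CUBIC)
cv2.imwrite('pics/c1.png',b);cv2.imwrite('pics/c2.png',c)
s=cv2.imread('pics/side0.png');cv2.imwrite('pics/c3.png',cv2.resize(s[240:345,250:375],None,fx=5,fy=5,interpolation=cv2.INTER_CUBIC))
```

```text
(no output)
```

View pics/c1.png

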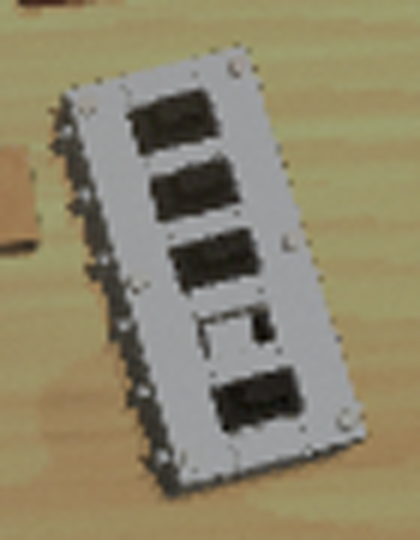

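View pics/c2.png

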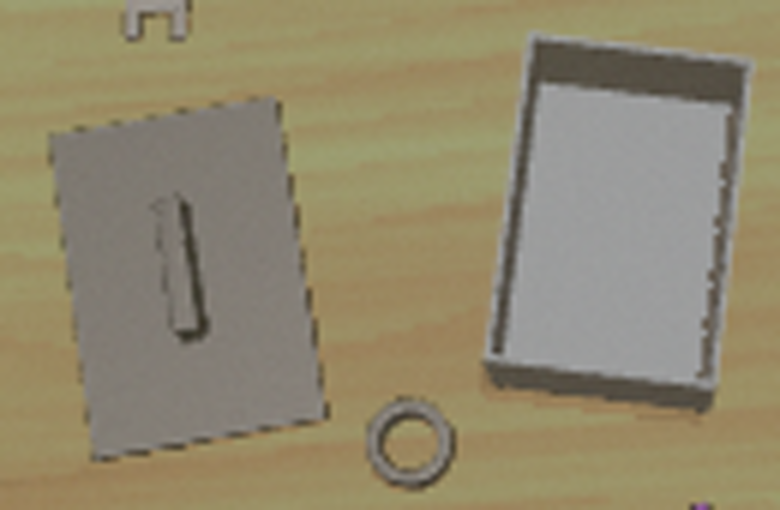

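View pics/c3.png

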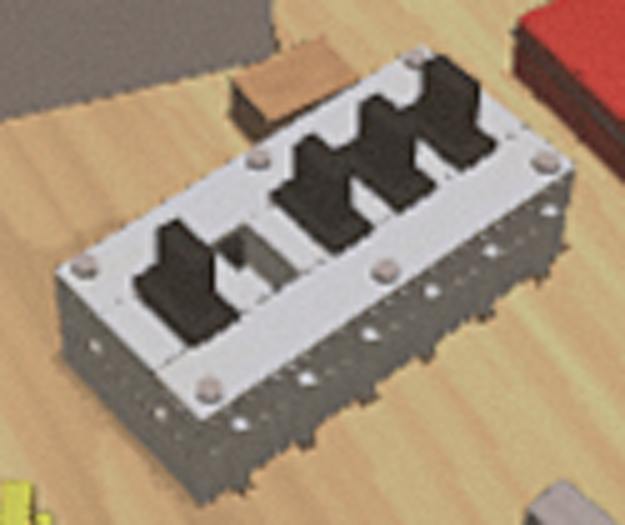

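Run:
```python
from h import *
o,d=load('top0')
def q(name,off,pts,z):
    P=np.array([pix2w(d,((u+.5)/6-.5+off[0],(v+.5)/6-.5+off[1]),z) for u,v in pts])[:,:2]
    e=[np.linalg.norm(P[i]-P[(i+1)%4]) for i in range(4)]
    ax=(P[0]+P[1]-P[2]-P[3]); ay=P[0]+P[3]-P[1]-P[2]
    print(name,P.mean(0).round(4),'edges',np.round(e,4),'yaw',np.degrees(np.arctan2(ax[1],ax[0])).round(2),(np.degrees(np.arctan2(ay[1],ay[0]))-90).round(2))
    return P
q('housing',(310,175),[(68,95),(247,47),(366,435),(178,488)],.07)
q('tub',(172,190),[(533,38),(752,62),(716,385),(487,362)],.105)
q('lid',(172,190),[(48,135),(277,98),(328,416),(93,459)],.015)
# plug tops z=.114
for p in [(174,121),(194,188),(216,260),(258,399)]: print(pix2w(d,((p[0]+.5)/6-.5+310,(p[1]+.5)/6-.5+175),.095).round(4))
print(R.from_rotvec(o['ee_rot']).as_matrix().round(3))
```

```text
housing [ 0.5454 -0.2428] edges [0.1097 0.2372 0.1119 0.2377] yaw 10.28 11.68
tub [5.333e-01 5.000e-04] edges [0.1253 0.1858 0.1275 0.1874] yaw -10.97 -10.0
lid [0.5296 0.2596] edges [0.1385 0.1949 0.1388 0.1972] yaw 6.49 6.08
[ 0.6248 -0.2241  0.095 ]
[ 0.5846 -0.2315  0.095 ]
[ 0.542  -0.2398  0.095 ]
[ 0.461  -0.2551  0.095 ]
[[-0.944  0.329 -0.   ]
 [ 0.329  0.944 -0.002]
 [-0.    -0.002 -1.   ]]
```

```bash
cat >> h.py <<'E'
# goal: TCP p, tool y axis at world angle a (deg), tool down, optional tilt about tool x -> shifts after the turn, in move units
def goal(p,a):
    o=arm.observe(); M=R.from_rotvec(o['ee_rot']).as_matrix()
    a=np.radians(a); y=np.array([np.cos(a),np.sin(a),0]); z=np.array([0,0,-1.]); T=np.c_[np.cross(y,z),y,z]
    rv=np.degrees(R.from_matrix(M.T@T).as_rotvec()); s=T.T@(np.array(p)-o['position'])/.4
    print('t',round(o['clock'],1),'at',o['position'].round(4),'turn',(rv/120).round(4),'shift(after turn)',s.round(4),'w',round(o['width']*92,1),'F',o['force'].round(1))
def wpix(o,d,uv,z):  # wrist pixel -> world at height z
    K=np.array(d['intrinsics']);m=np.array([(uv[0]-K[0,2])/K[0,0],(uv[1]-K[1,2])/K[1,1]]);r=np.linalg.norm(m)
    ray=np.r_[m/r*np.sin(r),np.cos(r)] if r>0 else np.array([0,0,1.])
    M=np.array(d['mount']);W=R.from_rotvec(o['ee_rot']).as_matrix()
    c=W@M[:3,3]+o['position'];v=W@M[:3,:3]@ray
    return c+v*(z-c[2])/v[2]
E
python3 -m creep '[[0,0,-0.04,0,0,-0.05],[0,0,-0.04,0,0,-0.05],[0,0,-0.04,0,0,-0.05],[0,0,-0.04,0,0,-0.05],[0,0,-0.04,0,0,-0.05],[-0.0185,-0.092,0,0,0,0],[-0.0185,-0.092,0,0,0,0],[-0.0185,-0.092,0,0,0,0],[-0.0185,-0.092,0,0,0,0],[-0.0185,-0.092,0,0,0,0],[-0.0185,-0.092,0,0,0,0],[-0.0185,-0.092,0,0,0,0],[-0.0185,-0.092,0,0,0,0],[-0.0185,-0.092,0,0,0,0],[-0.0185,-0.092,0,0,0,0],[-0.0185,-0.092,0,0,0,0],[-0.0185,-0.092,0,0,0,0],[-0.0185,-0.092,0,0,0,0],[-0.0185,-0.092,0,0,0,0],[-0.0185,-0.092,0,0,0,0]]' -1
python3 -c "
from h import *
goal([.545,-.243,.28],100.8)"
```

```text
clock: 1.82
position: [0.4181, 0.067, 0.3068]
ee_rot: [-0.296, 3.127, 0.0]
force: [0.5, -0.4, -0.6]
width: 1.002
gripper_force: 0.0
t 1.8 at [0.4181 0.067  0.3068] turn [0.0001 0.0001 0.0001] shift(after turn) [-0.1665 -0.8207  0.0671] w 92.2 F [ 0.5 -0.4 -0.6]
```

```bash
python3 -m creep '[[-0.0185,-0.0912,0.0075,0,0,0],[-0.0185,-0.0912,0.0075,0,0,0],[-0.0185,-0.0912,0.0075,0,0,0],[-0.0185,-0.0912,0.0075,0,0,0],[-0.0185,-0.0912,0.0075,0,0,0],[-0.0185,-0.0912,0.0075,0,0,0],[-0.0185,-0.0912,0.0075,0,0,0],[-0.0185,-0.0912,0.0075,0,0,0],[-0.0185,-0.0912,0.0075,0,0,0],[0,0,0,0,0,0],[0,0,0,0,0,0],[0,0,0,0,0,0]]'
python3 -c "
from h import *
o,d=snap('wrist','w1')
goal([.545,-.243,.28],100.8)
a=cv2.imread('pics/w1.png');cv2.imwrite('pics/w1b.png',cv2.resize(a,(800,600),interpolation=cv2.INTER_CUBIC))"
```

```text
clock: 2.82
position: [0.5447, -0.2407, 0.2792]
ee_rot: [0.295, -3.127, -0.001]
force: [-0.5, -0.3, 0.4]
width: 0.999
gripper_force: 0.0
t 2.9 at [ 0.5449 -0.2399  0.2795] turn [ 0.0005 -0.0001  0.0006] shift(after turn) [ 0.0011 -0.0077 -0.0013] w 91.9 F [ 0.4  0.3 -0.7]
```

View pics/w1b.png

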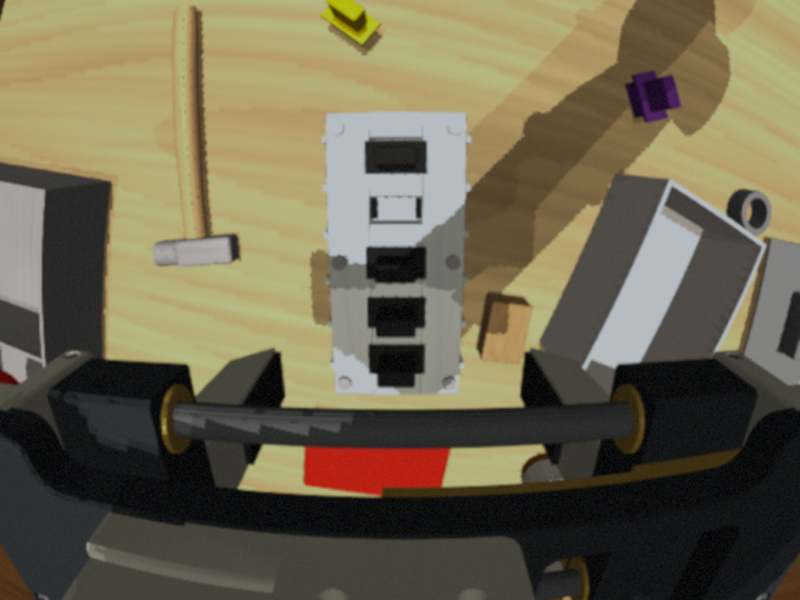

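Looking down at the housing: the four black plugs are at (396,157), (396,264), (396,316) and (396,365), and the empty port is at (396,208). The purple and yellow look-alikes at (654,96) and (350,22) stand away from the housing.

Run:
```python
from h import *
o,d=load('w1'); s=lambda p:((p[0]+.5)*.7-.5,(p[1]+.5)*.7-.5)
P=np.array([wpix(o,d,s(p),.07) for p in [(326,114),(467,113),(458,391),(336,392)]])[:,:2]
print([np.linalg.norm(P[i]-P[(i+1)%4]).round(4) for i in range(4)],P.mean(0))
ax=P[2]+P[3]-P[0]-P[1]; print(np.degrees(np.arctan2(*ax[::-1])))
ay=P[1]+P[2]-P[0]-P[3]; print(np.degrees(np.arctan2(*ay[::-1]))-90)
print(wpix(o,d,s((396,208)),.07)) # empty port, x=-42
for z,p in [(.076,(396,172)),(.076,(396,282)),(.076,(396,332))]: print(wpix(o,d,s(p),z))
c=P.mean(0)
# side: project estimates
o2,ds=load('side0')
for c,yaw in((c,10.9),(np.array([.5454,-.2428]),10.9)):
    a=np.radians(yaw);u=np.array([np.cos(a),np.sin(a)]);v=np.array([-u[1],u[0]])
    print([((w2pix(ds,[*(c+i*.12*u+j*.055*v),.07])[0]-[250,240]+.5)*5-.5).round(0) for i,j in((1,1),(1,-1),(-1,-1),(-1,1))])
```

```text
[np.float64(0.1101), np.float64(0.2369), np.float64(0.1091), np.float64(0.2376)] [ 0.54474989 -0.24466151]
10.756900343335518
11.220469017672528
[ 0.50305075 -0.25290848  0.07      ]
[ 0.47489053 -0.25816464  0.076     ]
[ 0.56089359 -0.24196128  0.076     ]
[ 0.60295593 -0.23410119  0.076     ]
[array([416.,  44.]), array([571., 166.]), array([196., 421.]), array([ 49., 270.])]
[array([415.,  41.]), array([570., 163.]), array([195., 417.]), array([ 48., 267.])]
```

```bash
python3 -m creep '[[0.07,-0.003,0.02,0,0,0],[0.07,-0.003,0.03,0,0,0],[0.07,-0.003,0.04,0,0,0],[0,0,0.08,0,0,0],[0,0,0.08,0,0,0],[0,0,0.08,0,0,0],[0,0,0.06,0,0,0],[0,0,0.04,0,0,0],[0,0,0,0,0,0],[0,0,0,0,0,0],[0,0,0,0,0,0]]' -0.3 50
python3 -c "
from h import *
goal([.4625,-.2599,.08],100.9)
o,d=snap('wrist','w2')"
```

```text
clock: 3.78
position: [0.464, -0.26, 0.109]
ee_rot: [-0.298, 3.126, -0.001]
force: [0.7, -0.6, 0.5]
width: 0.648
gripper_force: 0.0
t 3.8 at [ 0.464 -0.26   0.109] turn [-0.0003  0.0008 -0.0002] shift(after turn) [0.0037 0.0009 0.0726] w 59.6 F [ 0.7 -0.6  0.5]
```

View pics/w2.png

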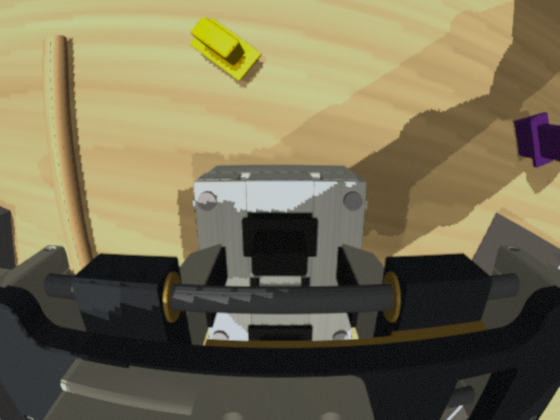

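The wrist view has the black tab centred between the fingers at columns 250–309, with the top's near edge at row ~232. The fingers straddle it.

```bash
python3 - <<'E'
from h import *
o,d=load('w2')
for p,z in [((250,232),.114),((309,232),.114),((246,213),.076),((317,213),.076),((196,181),.07),((366,180),.07)]: 
    w=wpix(o,d,p,z)[:2]-[.545,-.244]; a=np.radians(10.9); print(p,(w@[np.cos(a),np.sin(a)]).round(4),(w@[-np.sin(a),np.cos(a)]).round(4))
E
python3 -m creep '[[0.0037,0.001,0.03,0,0,0],[0,0,0.03,0,0,0],[0,0,0.0125,0,0,0],[0,0,0,0,0,0]]'
```

```text
(250, 232) -0.1022 -0.0159
(309, 232) -0.1022 0.0139
(246, 213) -0.1004 -0.0219
(317, 213) -0.1004 0.022
(196, 181) -0.1196 -0.054
(366, 180) -0.1203 0.0534
clock: 4.17
position: [0.4617, -0.26, 0.0788]
ee_rot: [-0.297, 3.127, 0.0]
force: [-0.5, 0.7, 0.7]
width: 0.647
gripper_force: 0.0
```

```bash
python3 -m creep '[[0,0,0,0,0,0],[0,0,0,0,0,0],[0,0,0,0,0,0],[0,0,0,0,0,0],[0,0,0,0,0,0],[0,0,0,0,0,0]]' 1 55
```

```text
clock: 4.67
position: [0.462, -0.2608, 0.0791]
ee_rot: [-0.296, 3.127, -0.001]
force: [0.3, -1.2, 1.9]
width: 0.323
gripper_force: 55.0
```

```bash
python3 -m creep '[[0,0,-0.0045,0.036,0,0],[0,0,-0.0045,0.036,0,0],[0,0,0,0,0,0]]';  python3 -m creep '[[0,0,-0.002,-0.036,0,0],[0,0,-0.002,-0.036,0,0],[0,0,-0.002,-0.036,0,0],[0,0,-0.002,-0.036,0,0],[0,0,0,0,0,0]]'; python3 -m creep '[[0,0,-0.002,0.036,0,0],[0,0,-0.002,0.036,0,0],[0,0,-0.002,0.036,0,0],[0,0,-0.002,0.036,0,0],[0,0,0,0,0,0]]'
```

```text
clock: 4.92
position: [0.4612, -0.2584, 0.0822]
ee_rot: [-0.299, 3.104, -0.24]
force: [-0.1, -0.2, -0.4]
width: 0.324
gripper_force: 55.0
clock: 5.33
position: [0.4625, -0.2634, 0.0863]
ee_rot: [0.287, -3.108, -0.238]
force: [-0.8, 2.8, 15.7]
width: 0.322
gripper_force: 55.0
clock: 5.75
position: [0.4606, -0.2554, 0.0877]
ee_rot: [-0.304, 3.106, -0.236]
force: [1.8, -0.8, -14.4]
width: 0.326
gripper_force: 55.0
```

```bash
python3 -m creep '[[0,0,-0.002,-0.036,0,0],[0,0,-0.002,-0.036,0,0],[0,0,-0.002,-0.036,0,0],[0,0,-0.002,-0.036,0,0],[0,0,0,0,0,0],[0,0,-0.002,0.036,0,0],[0,0,-0.002,0.036,0,0],[0,0,-0.002,0.036,0,0],[0,0,-0.002,0.036,0,0],[0,0,0,0,0,0]]'; python3 -m creep '[[0,0,-0.002,-0.036,0,0],[0,0,-0.002,-0.036,0,0],[0,0,-0.002,-0.036,0,0],[0,0,-0.002,-0.036,0,0],[0,0,0,0,0,0],[0,0,-0.002,0.036,0,0],[0,0,-0.002,0.036,0,0],[0,0,-0.002,0.036,0,0],[0,0,-0.002,0.036,0,0],[0,0,0,0,0,0]]'
python3 -c "
from h import *
snap('side','s2')
a=cv2.imread('pics/s2.png');cv2.imwrite('pics/s2c.png',cv2.resize(a[190:350,220:400],None,fx=3,fy=3))"
```

```text
clock: 6.58
position: [0.4629, -0.2567, 0.0952]
ee_rot: [-0.304, 3.101, -0.24]
force: [-2.4, 0.9, 3.0]
width: 0.322
gripper_force: 55.0
clock: 7.42
position: [0.4616, -0.2552, 0.1005]
ee_rot: [-0.305, 3.104, -0.236]
force: [-0.2, 0.1, -0.8]
width: 0.324
gripper_force: 55.0
```

View pics/s2c.png

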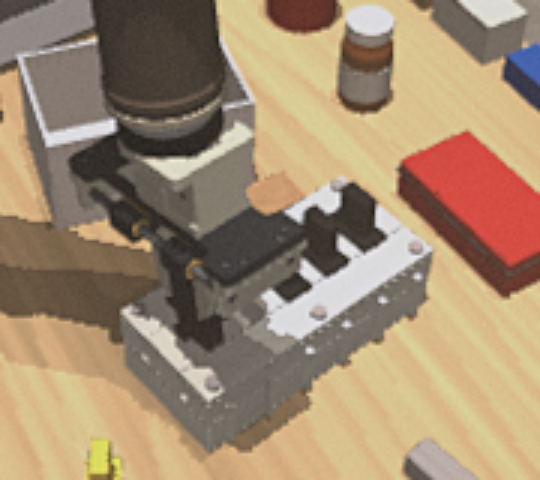

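The side view shows the housing flat on the bench and the first plug coming out in the gripper. Two more swings, then level it and lift.

```bash
python3 -m creep '[[0,0,-0.002,-0.036,0,0],[0,0,-0.002,-0.036,0,0],[0,0,-0.002,-0.036,0,0],[0,0,-0.002,-0.036,0,0],[0,0,0,0,0,0],[0,0,-0.002,0.036,0,0],[0,0,-0.002,0.036,0,0],[0,0,-0.002,0.036,0,0],[0,0,-0.002,0.036,0,0],[0,0,-0.003,-0.036,0,0],[0,0,-0.003,-0.036,0,0],[0,0,-0.01,0,0,0],[0,0,-0.02,0,0,0],[0,0,-0.04,0,0,0]]'; python3 -m creep '[[0,0,-0.07,0,0,0],[0,0,-0.09,0,0,0],[0,0,-0.09,0,0,0],[0,0,0,0,0,0],[0,0,0,0,0,0]]'
python3 -c "
from h import *
u=np.array([np.cos(np.radians(-10.5)),np.sin(np.radians(-10.5))])
p=np.array([.5333,.0005])-.06*u; print(p)
goal([*p,.20],79.5)
o,d=snap('top','t2')
a=cv2.imread('pics/t2.png');cv2.imwrite('pics/t2c.png',cv2.resize(a[165:275,240:390],None,fx=5,fy=5))"
```

```text
clock: 8.63
position: [0.46, -0.2602, 0.1375]
ee_rot: [0.292, -3.126, 0.002]
force: [-0.4, 0.6, -0.2]
width: 0.328
gripper_force: 5.5
clock: 9.05
position: [0.4622, -0.2608, 0.2404]
ee_rot: [-0.293, 3.123, -0.005]
force: [-0.4, 0.7, -1.1]
width: 0.319
gripper_force: 55.0
[0.47430471 0.01143413]
t 9.1 at [ 0.4622 -0.2608  0.2404] turn [-0.0015  0.0023  0.1769] shift(after turn) [0.0943 0.6748 0.101 ] w 29.4 F [-0.4  0.7 -1.1]
```

View pics/t2c.png

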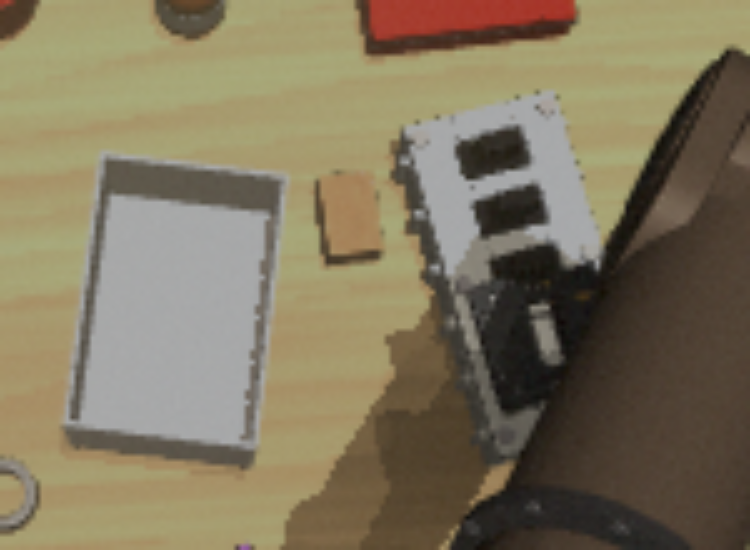

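The top view shows the housing undisturbed, the tub empty and the path clear. The grip slackened once around t=8.6 and recovered, and the plug is still held at 29 mm width.

```bash
python3 -m creep '[[0,0,0,0,0,0.059],[0,0,0,0,0,0.059],[0,0,0,0,0,0.059],[0.0135,0.0964,0,0,0,0],[0.0135,0.0964,0,0,0,0],[0.0135,0.0964,0,0,0,0],[0.0135,0.0964,0,0,0,0],[0.0135,0.0964,0,0,0,0],[0.0135,0.0964,0,0,0,0],[0.0135,0.0964,0,0,0,0],[0,0,0,0,0,0],[0,0,0.07,0,0,0],[0,0,0.07,0,0,0],[0,0,0.07,0,0,0],[0,0,0,0,0,0]]'
python3 -c "
from h import *
goal([.4743,.0114,.056],79.5)
o,d=snap('wrist','w3')"
```

```text
clock: 10.35
position: [0.4689, 0.0119, 0.1492]
ee_rot: [-0.285, -3.12, 0.006]
force: [-1.0, 0.6, -0.1]
width: 0.323
gripper_force: 55.0
t 10.3 at [0.4689 0.0119 0.1492] turn [-0.002  -0.0039  0.0005] shift(after turn) [-0.0134  0.0012  0.2329] w 29.7 F [-1.   0.6 -0.1]
```

View pics/w3.png

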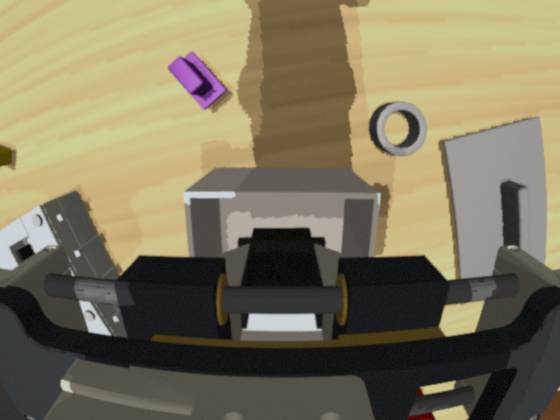

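```bash
python3 -c "
from h import *
o,d=load('w3')
a=np.radians(-10.5)
for p in [(187,193),(379,193)]:
    w=wpix(o,d,p,.105)[:2]-[.5333,.0005]; print((w@[np.cos(a),np.sin(a)]).round(4),(w@[-np.sin(a),np.cos(a)]).round(4))
"
python3 -m creep '[[-0.0065,0,0.06,0,0,0],[-0.0065,0,0.06,0,0,0],[0,0,0.06,0,0,0],[0,0,0.05,0,0,0],[0,0,0,0,0,0],[0,0,0,0,0,0]]'; python3 -m creep '[[0,0,0,0,0,0],[0,0,0,0,0,0],[0,0,0,0,0,0],[0,0,0,0,0,0],[0,0,-0.03,0,0,0],[0,0,-0.08,0,0,0],[0,0,-0.08,0,0,0],[0,0,-0.08,0,0,0],[0,0,-0.09,0,0,0],[0,0,-0.09,0,0,0],[0,0,0,0,0,0],[0,0,0,0,0,0]]' -0.1
python3 -c "
from h import *
a=np.radians(10.9)
for k in(0,.042,.084): print(np.array([.545,-.244])+k*np.array([np.cos(a),np.sin(a)]))
goal([.545,-.244,.20],100.9)
goal([.545,-.244,.20],79.5)"
```

```text
-0.0938 -0.0627
-0.0941 0.0639
clock: 10.9
position: [0.4783, 0.0112, 0.0628]
ee_rot: [-0.286, -3.128, 0.001]
force: [0.4, -0.9, 0.2]
width: 0.326
gripper_force: 55.0
clock: 11.9
position: [0.4796, 0.0117, 0.2446]
ee_rot: [0.285, 3.124, 0.003]
force: [-0.7, 0.7, -0.5]
width: 0.55
gripper_force: 0.0
[ 0.545 -0.244]
[ 0.58624227 -0.23605799]
[ 0.62748453 -0.22811598]
t 11.9 at [0.4796 0.0117 0.2446] turn [ 0.0008  0.0024 -0.1776] shift(after turn) [-0.0397 -0.6586  0.1115] w 50.6 F [-0.7  0.7 -0.5]
t 11.9 at [0.4796 0.0117 0.2446] turn [0.0012 0.0022 0.0007] shift(after turn) [-0.2772 -0.5987  0.1115] w 50.6 F [-0.7  0.7 -0.5]
```

```bash
python3 -m creep '[[0,0,0,0,0,-0.0592],[0,0,0,0,0,-0.0592],[0,0,0,0,0,-0.0592],[-0.0057,-0.0941,0,0,0,0],[-0.0057,-0.0941,0,0,0,0],[-0.0057,-0.0941,0,0,0,0],[-0.0057,-0.0941,0,0,0,0],[-0.0057,-0.0941,0,0,0,0],[-0.0057,-0.0941,0,0,0,0],[-0.0057,-0.0941,0,0,0,0],[0,0,0.06,0,0,0],[0,0,0.06,0,0,0],[0,0,0.06,0,0,0],[0,0,0,0,0,0],[0,0,0,0,0,0],[0,0,0,0,0,0]]' -0.3
python3 -c "
from h import *
snap('wrist','w4')
goal([.545,-.244,.08],100.9)"
```

```text
clock: 13.23
position: [0.5439, -0.2444, 0.1708]
ee_rot: [-0.298, 3.127, -0.0]
force: [0.0, 0.2, -0.4]
width: 0.648
gripper_force: 0.0
t 13.3 at [ 0.5443 -0.2445  0.1714] turn [-0.0004  0.0006 -0.0001] shift(after turn) [-0.0019  0.0009  0.2285] w 60.1 F [0.3 0.6 0.3]
```

View pics/w4.png

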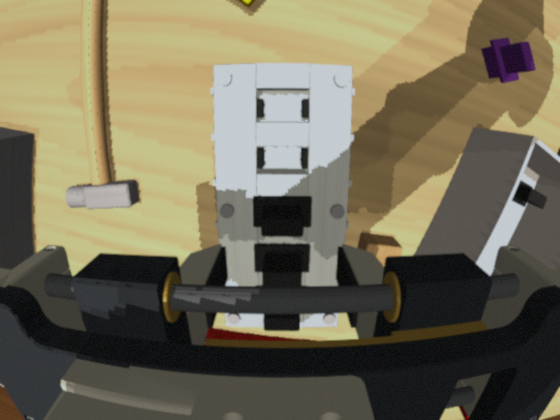

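The housing's two near ports are now empty, and its near corners are at (215,66) and (353,66). The remaining plugs are in line, with the target tab between the fingers at column 282.

```bash
python3 -c "
from h import *
o,d=load('w4')
a=np.radians(10.9)
for p,z in [((215,66),.07),((353,66),.07),((283,105),.07),((283,158),.07)]:
    w=wpix(o,d,p,z)[:2]-[.545,-.244]; print((w@[np.cos(a),np.sin(a)]).round(4),(w@[-np.sin(a),np.cos(a)]).round(4))
"
python3 -m creep '[[-0.001,0.0005,0.07,0,0,0],[-0.001,0.0005,0.07,0,0,0],[0,0,0.05,0,0,0],[0,0,0.03,0,0,0],[0,0,0.0105,0,0,0],[0,0,0,0,0,0],[0,0,0,0,0,0]]'
```

```text
-0.1195 -0.0523
-0.1197 0.0569
-0.0865 0.0015
-0.0441 0.0015
clock: 13.87
position: [0.5453, -0.2442, 0.0793]
ee_rot: [-0.298, 3.126, -0.001]
force: [-0.5, -0.4, -0.4]
width: 0.652
gripper_force: 0.0
```

```bash
python3 -m creep '[[0,0,0,0,0,0],[0,0,0,0,0,0],[0,0,0,0,0,0],[0,0,0,0,0,0],[0,0,0,0,0,0],[0,0,0,0,0,0]]' 1 55; python3 -m creep '[[0,0,-0.0045,0.036,0,0],[0,0,-0.0045,0.036,0,0],[0,0,0,0,0,0],[0,0,-0.002,-0.036,0,0],[0,0,-0.002,-0.036,0,0],[0,0,-0.002,-0.036,0,0],[0,0,-0.002,-0.036,0,0],[0,0,0,0,0,0],[0,0,-0.002,0.036,0,0],[0,0,-0.002,0.036,0,0],[0,0,-0.002,0.036,0,0],[0,0,-0.002,0.036,0,0],[0,0,0,0,0,0]]'; python3 -m creep '[[0,0,-0.002,-0.036,0,0],[0,0,-0.002,-0.036,0,0],[0,0,-0.002,-0.036,0,0],[0,0,-0.002,-0.036,0,0],[0,0,0,0,0,0],[0,0,-0.002,0.036,0,0],[0,0,-0.002,0.036,0,0],[0,0,-0.002,0.036,0,0],[0,0,-0.002,0.036,0,0],[0,0,0,0,0,0]]'; python3 -m creep '[[0,0,-0.002,-0.036,0,0],[0,0,-0.002,-0.036,0,0],[0,0,-0.002,-0.036,0,0],[0,0,-0.002,-0.036,0,0],[0,0,0,0,0,0],[0,0,-0.002,0.036,0,0],[0,0,-0.002,0.036,0,0],[0,0,-0.002,0.036,0,0],[0,0,-0.002,0.036,0,0],[0,0,0,0,0,0]]'
```

```text
clock: 14.37
position: [0.5446, -0.2437, 0.0783]
ee_rot: [-0.298, 3.127, -0.0]
force: [-0.1, 0.9, 3.2]
width: 0.321
gripper_force: 55.0
clock: 15.45
position: [0.5431, -0.238, 0.0868]
ee_rot: [-0.307, 3.106, -0.236]
force: [1.2, 0.4, -8.1]
width: 0.324
gripper_force: 55.0
clock: 16.28
position: [0.5427, -0.2376, 0.0929]
ee_rot: [-0.308, 3.107, -0.236]
force: [-1.0, -0.4, -7.3]
width: 0.326
gripper_force: 55.0
clock: 17.12
position: [0.5429, -0.2383, 0.0994]
ee_rot: [-0.307, 3.106, -0.239]
force: [-2.8, 0.1, -1.9]
width: 0.321
gripper_force: 55.0
```

```bash
python3 -m creep '[[0,0,-0.002,-0.036,0,0],[0,0,-0.002,-0.036,0,0],[0,0,-0.002,-0.036,0,0],[0,0,-0.002,-0.036,0,0],[0,0,0,0,0,0],[0,0,-0.002,0.036,0,0],[0,0,-0.002,0.036,0,0],[0,0,-0.002,0.036,0,0],[0,0,-0.002,0.036,0,0],[0,0,-0.003,-0.036,0,0],[0,0,-0.003,-0.036,0,0],[0,0,-0.01,0,0,0],[0,0,-0.02,0,0,0],[0,0,-0.04,0,0,0],[0,0,-0.07,0,0,0],[0,0,-0.09,0,0,0],[0,0,-0.09,0,0,0],[0,0,0,0,0,0],[0,0,0,0,0,0]]'
python3 -c "
from h import *
u=np.array([np.cos(np.radians(-10.5)),np.sin(np.radians(-10.5))])
for k in (-.02,.02,.06): print((np.array([.5333,.0008])+k*u).round(4))
p=np.array([.5333,.0008])-.02*u
goal([*p,.20],79.5)"
```

```text
clock: 18.7
position: [0.5455, -0.2436, 0.2398]
ee_rot: [-0.297, 3.123, -0.007]
force: [-0.4, -0.1, -1.4]
width: 0.325
gripper_force: 55.0
[0.5136 0.0044]
[ 0.553  -0.0028]
[ 0.5923 -0.0101]
t 18.7 at [ 0.5455 -0.2436  0.2398] turn [-0.0018  0.0026  0.178 ] shift(after turn) [0.1913 0.5953 0.0996] w 29.9 F [-0.4 -0.1 -1.4]
```

```bash
python3 -m creep '[[0,0,0,0,0,0.0593],[0,0,0,0,0,0.0593],[0,0,0,0,0,0.0593],[0.0273,0.085,0,0,0,0],[0.0273,0.085,0,0,0,0],[0.0273,0.085,0,0,0,0],[0.0273,0.085,0,0,0,0],[0.0273,0.085,0,0,0,0],[0.0273,0.085,0,0,0,0],[0.0273,0.085,0,0,0,0],[0,0,0,0,0,0],[0,0,0.07,0,0,0],[0,0,0.07,0,0,0],[0,0,0.07,0,0,0],[0,0,0,0,0,0]]'
python3 -c "
from h import *
goal([.5136,.0044,.06],79.5)
o,d=snap('wrist','w5')
a=d['frame']; cv2.imwrite('pics/w5b.png',a[:,:,::-1])"
```

```text
clock: 19.95
position: [0.5083, 0.0048, 0.1483]
ee_rot: [-0.285, -3.121, 0.005]
force: [-1.8, -0.1, -1.2]
width: 0.321
gripper_force: 55.0
t 19.9 at [0.5083 0.0048 0.1483] turn [-0.0019 -0.0035  0.0005] shift(after turn) [-0.0133  0.0015  0.2208] w 29.5 F [-1.8 -0.1 -1.2]
```

```bash
python3 -m creep '[[-0.004,0,0.06,0,0,0],[0,0,0.06,0,0,0],[0,0,0.06,0,0,0],[0,0,0.03,0,0,0],[0,0,0,0,0,0],[0,0,0,0,0,0]]'; python3 -m creep '[[0,0,0,0,0,0],[0,0,0,0,0,0],[0,0,0,0,0,0],[0,0,0,0,0,0],[0,0,-0.03,0,0,0],[0,0,-0.08,0,0,0],[0,0,-0.08,0,0,0],[0,0,-0.08,0,0,0],[0,0,-0.08,0,0,0],[0,0,-0.09,0,0,0],[0,0,0,0,0,0],[0,0,0,0,0,0]]' -0.1
python3 -c "
from h import *
goal([.5862,-.2361,.08],100.9)"
```

```text
clock: 20.5
position: [0.5144, 0.0042, 0.0703]
ee_rot: [0.287, 3.128, -0.001]
force: [0.2, -0.9, -0.0]
width: 0.323
gripper_force: 55.0
clock: 21.5
position: [0.5153, 0.0044, 0.2476]
ee_rot: [0.286, 3.124, 0.003]
force: [-0.3, 0.3, -0.8]
width: 0.55
gripper_force: 0.0
t 21.5 at [0.5153 0.0044 0.2476] turn [ 0.0007  0.0022 -0.178 ] shift(after turn) [-0.0605 -0.6239  0.4191] w 50.6 F [-0.3  0.3 -0.8]
```

```bash
python3 -m creep '[[0,0,0,0,0,-0.0593],[0,0,0,0,0,-0.0593],[0,0,0,0,0,-0.0593],[-0.0086,-0.0891,0,0,0,0],[-0.0086,-0.0891,0,0,0,0],[-0.0086,-0.0891,0,0,0,0],[-0.0086,-0.0891,0,0,0,0],[-0.0086,-0.0891,0,0,0,0],[-0.0086,-0.0891,0,0,0,0],[-0.0086,-0.0891,0,0,0,0],[0,0,0.07,0,0,0],[0,0,0.07,0,0,0],[0,0,0.07,0,0,0],[0,0,0.07,0,0,0],[0,0,0,0,0,0],[0,0,0,0,0,0],[0,0,0,0,0,0]]' -0.3
python3 -c "
from h import *
snap('wrist','w6')
goal([.5862,-.2361,.08],100.9)"
```

```text
clock: 22.92
position: [0.585, -0.2365, 0.1343]
ee_rot: [-0.298, 3.127, -0.001]
force: [0.1, -0.1, -0.3]
width: 0.651
gripper_force: 0.0
t 23.0 at [ 0.5856 -0.2366  0.135 ] turn [-0.0006  0.0008 -0.0002] shift(after turn) [-0.0018  0.001   0.1375] w 60.1 F [ 1.4  0.2 -0.4]
```

```bash
python3 -m creep '[[-0.001,0.0005,0.06,0,0,0],[-0.0005,0.0005,0.045,0,0,0],[0,0,0.02,0,0,0],[0,0,0.011,0,0,0],[0,0,0,0,0,0],[0,0,0,0,0,0]]';  python3 -m creep '[[0,0,0,0,0,0],[0,0,0,0,0,0],[0,0,0,0,0,0],[0,0,0,0,0,0],[0,0,0,0,0,0],[0,0,0,0,0,0]]' 1 55; python3 -m creep '[[0,0,-0.0045,0.036,0,0],[0,0,-0.0045,0.036,0,0],[0,0,0,0,0,0],[0,0,-0.002,-0.036,0,0],[0,0,-0.002,-0.036,0,0],[0,0,-0.002,-0.036,0,0],[0,0,-0.002,-0.036,0,0],[0,0,0,0,0,0],[0,0,-0.002,0.036,0,0],[0,0,-0.002,0.036,0,0],[0,0,-0.002,0.036,0,0],[0,0,-0.002,0.036,0,0],[0,0,0,0,0,0]]'; python3 -m creep '[[0,0,-0.002,-0.036,0,0],[0,0,-0.002,-0.036,0,0],[0,0,-0.002,-0.036,0,0],[0,0,-0.002,-0.036,0,0],[0,0,0,0,0,0],[0,0,-0.002,0.036,0,0],[0,0,-0.002,0.036,0,0],[0,0,-0.002,0.036,0,0],[0,0,-0.002,0.036,0,0],[0,0,0,0,0,0]]'; python3 -m creep '[[0,0,-0.002,-0.036,0,0],[0,0,-0.002,-0.036,0,0],[0,0,-0.002,-0.036,0,0],[0,0,-0.002,-0.036,0,0],[0,0,0,0,0,0],[0,0,-0.002,0.036,0,0],[0,0,-0.002,0.036,0,0],[0,0,-0.002,0.036,0,0],[0,0,-0.002,0.036,0,0],[0,0,0,0,0,0]]'
```

```text
clock: 23.47
position: [0.586, -0.236, 0.0803]
ee_rot: [-0.298, 3.126, -0.001]
force: [0.2, 0.2, -0.5]
width: 0.646
gripper_force: 0.0
clock: 23.97
position: [0.5854, -0.2354, 0.0793]
ee_rot: [-0.298, 3.127, 0.0]
force: [-0.0, 0.4, 3.1]
width: 0.322
gripper_force: 55.0
clock: 25.05
position: [0.5843, -0.23, 0.0879]
ee_rot: [-0.307, 3.106, -0.236]
force: [1.8, -0.1, -6.3]
width: 0.32
gripper_force: 55.0
clock: 25.88
position: [0.5837, -0.2293, 0.0938]
ee_rot: [-0.308, 3.107, -0.235]
force: [2.5, -0.7, -13.6]
width: 0.322
gripper_force: 55.0
clock: 26.72
position: [0.5849, -0.23, 0.1008]
ee_rot: [-0.308, 3.104, -0.239]
force: [-1.5, 1.4, -0.5]
width: 0.325
gripper_force: 55.0
```

```bash
python3 -m creep '[[0,0,-0.002,-0.036,0,0],[0,0,-0.002,-0.036,0,0],[0,0,-0.002,-0.036,0,0],[0,0,-0.002,-0.036,0,0],[0,0,0,0,0,0],[0,0,-0.002,0.036,0,0],[0,0,-0.002,0.036,0,0],[0,0,-0.002,0.036,0,0],[0,0,-0.002,0.036,0,0],[0,0,-0.003,-0.036,0,0],[0,0,-0.003,-0.036,0,0],[0,0,-0.01,0,0,0],[0,0,-0.02,0,0,0],[0,0,-0.04,0,0,0],[0,0,-0.07,0,0,0],[0,0,-0.09,0,0,0],[0,0,-0.09,0,0,0],[0,0,0,0,0,0],[0,0,0,0,0,0]]'
python3 -c "
from h import *
goal([.553,-.0028,.20],79.5)"
```

```text
clock: 28.3
position: [0.5864, -0.2357, 0.2412]
ee_rot: [-0.297, 3.122, -0.007]
force: [-0.1, -0.1, -1.3]
width: 0.322
gripper_force: 55.0
t 28.3 at [ 0.5864 -0.2357  0.2412] turn [-0.0018  0.0027  0.178 ] shift(after turn) [0.1881 0.5572 0.103 ] w 29.7 F [-0.1 -0.1 -1.3]
```

```bash
python3 -m creep '[[0,0,0,0,0,0.0593],[0,0,0,0,0,0.0593],[0,0,0,0,0,0.0593],[0.0265,0.0796,0,0,0,0],[0.0265,0.0796,0,0,0,0],[0.0265,0.0796,0,0,0,0],[0.0265,0.0796,0,0,0,0],[0.0265,0.0796,0,0,0,0],[0.0265,0.0796,0,0,0,0],[0.0265,0.0796,0,0,0,0],[0,0,0,0,0,0],[0,0,0.08,0,0,0],[0,0,0.08,0,0,0],[0,0,0.08,0,0,0],[0,0,0,0,0,0],[0,0,0,0,0,0]]'
python3 -m creep '[[0,0,0.06,0,0,0],[0,0,0.06,0,0,0],[0,0,0.06,0,0,0],[0,0,0.015,0,0,0],[0,0,0,0,0,0],[0,0,0,0,0,0]]'
```

```text
clock: 29.63
position: [0.5509, -0.0027, 0.1412]
ee_rot: [-0.287, -3.125, 0.003]
force: [0.6, -0.3, -0.1]
width: 0.321
gripper_force: 55.0
clock: 30.13
position: [0.5538, -0.0028, 0.0662]
ee_rot: [0.287, 3.127, 0.0]
force: [0.5, 1.2, -0.1]
width: 0.325
gripper_force: 55.0
```

```bash
python3 -m creep '[[0,0,0,0,0,0],[0,0,0,0,0,0],[0,0,0,0,0,0],[0,0,0,0,0,0],[0,0,-0.03,0,0,0],[0,0,-0.08,0,0,0],[0,0,-0.08,0,0,0],[0,0,-0.08,0,0,0],[0,0,-0.08,0,0,0],[0,0,-0.09,0,0,0],[0,0,0,0,0,0],[0,0,0,0,0,0]]' -0.1
python3 -c "
from h import *
goal([.6275,-.2281,.08],100.9)"
```

```text
clock: 31.13
position: [0.5539, -0.0028, 0.2434]
ee_rot: [0.286, 3.124, 0.002]
force: [-1.0, -0.6, -1.1]
width: 0.55
gripper_force: 0.0
t 31.1 at [ 0.5539 -0.0028  0.2434] turn [ 0.0005  0.0023 -0.1781] shift(after turn) [-0.0741 -0.5879  0.4085] w 50.6 F [-1.  -0.6 -1.1]
```

```bash
python3 -m creep '[[0,0,0,0,0,-0.0593],[0,0,0,0,0,-0.0593],[0,0,0,0,0,-0.0593],[-0.0106,-0.084,0,0,0,0],[-0.0106,-0.084,0,0,0,0],[-0.0106,-0.084,0,0,0,0],[-0.0106,-0.084,0,0,0,0],[-0.0106,-0.084,0,0,0,0],[-0.0106,-0.084,0,0,0,0],[-0.0106,-0.084,0,0,0,0],[0,0,0.07,0,0,0],[0,0,0.07,0,0,0],[0,0,0.07,0,0,0],[0,0,0.06,0,0,0],[0,0,0,0,0,0],[0,0,0,0,0,0],[0,0,0,0,0,0]]' -0.3
python3 -c "
from h import *
goal([.6275,-.2281,.08],100.9)"
```

```text
clock: 32.55
position: [0.6266, -0.2283, 0.1336]
ee_rot: [-0.298, 3.127, -0.001]
force: [-0.2, 0.9, -0.1]
width: 0.649
gripper_force: 0.0
t 32.5 at [ 0.6266 -0.2283  0.1336] turn [-0.0003  0.0002 -0.0002] shift(after turn) [-2.300e-03 -1.000e-04  1.339e-01] w 59.7 F [-0.2  0.9 -0.1]
```

```bash
python3 -m creep '[[-0.001,0,0.06,0,0,0],[-0.0005,0,0.045,0,0,0],[0,0,0.02,0,0,0],[0,0,0.009,0,0,0],[0,0,0,0,0,0],[0,0,0,0,0,0]]';  python3 -m creep '[[0,0,0,0,0,0],[0,0,0,0,0,0],[0,0,0,0,0,0],[0,0,0,0,0,0],[0,0,0,0,0,0],[0,0,0,0,0,0]]' 1 55; python3 -m creep '[[0,0,-0.0045,0.036,0,0],[0,0,-0.0045,0.036,0,0],[0,0,0,0,0,0],[0,0,-0.002,-0.036,0,0],[0,0,-0.002,-0.036,0,0],[0,0,-0.002,-0.036,0,0],[0,0,-0.002,-0.036,0,0],[0,0,0,0,0,0],[0,0,-0.002,0.036,0,0],[0,0,-0.002,0.036,0,0],[0,0,-0.002,0.036,0,0],[0,0,-0.002,0.036,0,0],[0,0,0,0,0,0]]'; python3 -m creep '[[0,0,-0.002,-0.036,0,0],[0,0,-0.002,-0.036,0,0],[0,0,-0.002,-0.036,0,0],[0,0,-0.002,-0.036,0,0],[0,0,0,0,0,0],[0,0,-0.002,0.036,0,0],[0,0,-0.002,0.036,0,0],[0,0,-0.002,0.036,0,0],[0,0,-0.002,0.036,0,0],[0,0,0,0,0,0]]'; python3 -m creep '[[0,0,-0.002,-0.036,0,0],[0,0,-0.002,-0.036,0,0],[0,0,-0.002,-0.036,0,0],[0,0,-0.002,-0.036,0,0],[0,0,0,0,0,0],[0,0,-0.002,0.036,0,0],[0,0,-0.002,0.036,0,0],[0,0,-0.002,0.036,0,0],[0,0,-0.002,0.036,0,0],[0,0,0,0,0,0]]'
```

```text
clock: 33.05
position: [0.6276, -0.2282, 0.0803]
ee_rot: [-0.298, 3.126, -0.001]
force: [0.4, 0.2, 0.1]
width: 0.654
gripper_force: 0.0
clock: 33.55
position: [0.6269, -0.2275, 0.0792]
ee_rot: [-0.298, 3.127, 0.001]
force: [-1.2, 1.9, 3.6]
width: 0.325
gripper_force: 55.0
clock: 34.63
position: [0.6261, -0.2227, 0.088]
ee_rot: [-0.306, 3.106, -0.236]
force: [0.7, -1.9, -3.1]
width: 0.32
gripper_force: 55.0
clock: 35.47
position: [0.6277, -0.2238, 0.0953]
ee_rot: [-0.306, 3.102, -0.24]
force: [2.1, 1.8, 2.7]
width: 0.32
gripper_force: 55.0
clock: 36.3
position: [0.6278, -0.2217, 0.1007]
ee_rot: [-0.309, 3.102, -0.238]
force: [0.7, 0.7, -1.0]
width: 0.321
gripper_force: 55.0
```

```bash
python3 -m creep '[[0,0,-0.002,-0.036,0,0],[0,0,-0.002,-0.036,0,0],[0,0,-0.002,-0.036,0,0],[0,0,-0.002,-0.036,0,0],[0,0,0,0,0,0],[0,0,-0.002,0.036,0,0],[0,0,-0.002,0.036,0,0],[0,0,-0.002,0.036,0,0],[0,0,-0.002,0.036,0,0],[0,0,-0.003,-0.036,0,0],[0,0,-0.003,-0.036,0,0],[0,0,-0.01,0,0,0],[0,0,-0.02,0,0,0],[0,0,-0.04,0,0,0],[0,0,-0.07,0,0,0],[0,0,-0.09,0,0,0],[0,0,-0.09,0,0,0],[0,0,0,0,0,0],[0,0,0,0,0,0]]'
python3 -c "
from h import *
goal([.5923,-.0101,.20],79.5)"
```

```text
clock: 37.88
position: [0.628, -0.2278, 0.2412]
ee_rot: [-0.297, 3.122, -0.006]
force: [-0.6, 0.4, -0.6]
width: 0.324
gripper_force: 54.9
t 37.9 at [ 0.628  -0.2278  0.2412] turn [-0.0015  0.0026  0.1781] shift(after turn) [0.1868 0.5189 0.103 ] w 29.8 F [-0.6  0.4 -0.6]
```

```bash
python3 -m creep '[[0,0,0,0,0,0.0593],[0,0,0,0,0,0.0593],[0,0,0,0,0,0.0593],[0.0265,0.0741,0,0,0,0],[0.0265,0.0741,0,0,0,0],[0.0265,0.0741,0,0,0,0],[0.0265,0.0741,0,0,0,0],[0.0265,0.0741,0,0,0,0],[0.0265,0.0741,0,0,0,0],[0.0265,0.0741,0,0,0,0],[0,0,0,0,0,0],[0,0,0.08,0,0,0],[0,0,0.08,0,0,0],[0,0,0.08,0,0,0],[0,0,0,0,0,0],[0,0,0,0,0,0]]'
python3 -m creep '[[0,0,0.06,0,0,0],[0,0,0.06,0,0,0],[0,0,0.06,0,0,0],[0,0,0.02,0,0,0],[0,0,0,0,0,0],[0,0,0,0,0,0]]'
```

```text
clock: 39.22
position: [0.5897, -0.0099, 0.1409]
ee_rot: [-0.286, -3.124, 0.003]
force: [-0.9, -0.1, 0.7]
width: 0.325
gripper_force: 54.9
clock: 39.72
position: [0.5925, -0.0101, 0.0639]
ee_rot: [0.287, 3.127, -0.0]
force: [-0.1, 0.3, 0.1]
width: 0.323
gripper_force: 54.9
```

```bash
python3 -m creep '[[0,0,0,0,0,0],[0,0,0,0,0,0],[0,0,0,0,0,0],[0,0,0,0,0,0],[0,0,-0.03,0,0,0],[0,0,-0.08,0,0,0],[0,0,-0.08,0,0,0],[0,0,-0.08,0,0,0],[0,0,-0.09,0,0,0],[0,0,-0.09,0,0,0],[0,0,0,0,0,0]]' -0.1
python3 -c "
from h import *
goal([.50,.20,.30],79.5)"
```

```text
clock: 40.63
position: [0.5948, -0.011, 0.2505]
ee_rot: [0.287, 3.118, 0.003]
force: [0.7, -1.3, -0.5]
width: 0.55
gripper_force: 0.0
t 40.6 at [ 0.5948 -0.011   0.2505] turn [ 0.0013  0.005  -0.0002] shift(after turn) [ 0.329   0.4755 -0.1237] w 50.6 F [ 0.7 -1.3 -0.5]
```

```bash
python3 -m creep '[[0,0,0,0,0,-0.047],[0,0,0,0,0,-0.047],[0,0,0,0,0,-0.047],[0.011,0.0865,-0.0155,0,0,0],[0.011,0.0865,-0.0155,0,0,0],[0.011,0.0865,-0.0155,0,0,0],[0.011,0.0865,-0.0155,0,0,0],[0.011,0.0865,-0.0155,0,0,0],[0.011,0.0865,-0.0155,0,0,0],[0.011,0.0865,-0.0155,0,0,0],[0.011,0.0865,-0.0155,0,0,0],[0,0,0,0,0,0],[0,0,0,0,0,0],[0,0,0,0,0,0]]' -0.3
python3 -c "
from h import *
o,d=snap('wrist','w7')
goal([.53,.26,.30],96.3)
a=cv2.imread('pics/w7.png'); cv2.imwrite('pics/w7b.png',cv2.resize(a[0:300,130:530],(800,600),interpolation=cv2.INTER_CUBIC))"
```

```text
clock: 41.8
position: [0.5255, 0.2604, 0.2925]
ee_rot: [-0.176, 3.136, -0.001]
force: [0.1, -0.2, 0.2]
width: 0.65
gripper_force: 0.0
t 41.9 at [0.5258 0.2596 0.2923] turn [-0.0003  0.0002  0.0005] shift(after turn) [-0.0106 -0.0002 -0.0191] w 59.9 F [-0.1 -1.   0.4]
```

View pics/w7b.png

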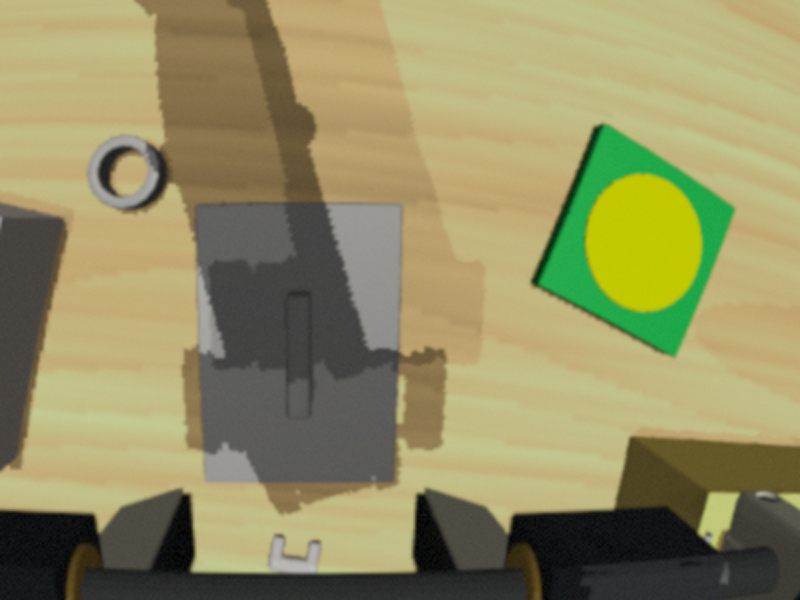

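The lid is in place, with its plate corners at (196,205), (402,204), (396,482) and (206,482) and the bar from (287,292) to (312,418). Nothing lies on it or near the bar.

Run:
```python
from h import *
o,d=load('w7'); s=lambda p:((p[0]+.5)/2-.5+130,(p[1]+.5)/2-.5)
P=np.array([wpix(o,d,s(p),.015) for p in [(196,205),(402,204),(396,482),(206,482)]])[:,:2]
print([np.linalg.norm(P[i]-P[(i+1)%4]).round(4) for i in range(4)],P.mean(0))
ax=P[2]+P[3]-P[0]-P[1]; print(np.degrees(np.arctan2(*ax[::-1])))
ay=P[1]+P[2]-P[0]-P[3]; print(np.degrees(np.arctan2(*ay[::-1]))-90)
print([wpix(o,d,s(p),.051) for p in [(287,292),(312,292)]],[wpix(o,d,s((u,418)),.03) for u in(287,312)])
goal([*P.mean(0),.09],96.2)
```

```text
[np.float64(0.1367), np.float64(0.1965), np.float64(0.1381), np.float64(0.196)] [0.52778747 0.25865518]
6.802320590660718
6.5555007740691025
[array([0.48730605, 0.24632725, 0.051     ]), array([0.48559568, 0.26156118, 0.051     ])] [array([0.57365347, 0.25508902, 0.03      ]), array([0.57176022, 0.27184091, 0.03      ])]
t 41.9 at [0.5258 0.2596 0.2923] turn [-0.0003  0.0002  0.0013] shift(after turn) [-0.0047 -0.0029  0.5059] w 59.9 F [-0.1 -1.   0.4]
```

```bash
python3 -m creep '[[-0.003,-0.0025,0.09,0,0,-0.0017],[-0.0036,0,0.09,0,0,0],[0,0,0.09,0,0,0],[0,0,0.09,0,0,0],[0,0,0.09,0,0,0],[0,0,0.08,0,0,0],[0,0,0.06,0,0,0],[0,0,0.04,0,0,0],[0,0,0.025,0,0,0],[0,0,0,0,0,0],[0,0,0,0,0,0],[0,0,0,0,0,0]]'
python3 -c "
from h import *
goal([.5285,.259,.0215],96.5)"
```

```text
clock: 42.85
position: [0.5293, 0.2603, 0.0313]
ee_rot: [-0.181, 3.135, 0.001]
force: [0.1, 0.1, 0.6]
width: 0.652
gripper_force: 0.0
t 42.9 at [0.5293 0.2603 0.0313] turn [0.0003 0.0009 0.0009] shift(after turn) [ 0.0022 -0.0031  0.0245] w 60.0 F [0.1 0.1 0.6]
```

```bash
python3 -m creep '[[0.001,-0.002,0.012,0,0,0],[0,0,0.011,0,0,0],[0,0,0,0,0,0],[0,0,0,0,0,0]]'; python3 -m creep '[[0,0,0,0,0,0],[0,0,0,0,0,0],[0,0,0,0,0,0],[0,0,0,0,0,0],[0,0,0,0,0,0],[0,0,0,0,0,0],[0,0,0,0,0,0],[0,0,0,0,0,0]]' 1 55; python3 -m creep '[[0,0,-0.01,0,0,0],[0,0,-0.03,0,0,0],[0,0,-0.07,0,0,0],[0,0,-0.09,0,0,0],[0,0,-0.09,0,0,0],[0,0,-0.09,0,0,0],[0,0,-0.09,0,0,0],[0,0,0,0,0,0],[0,0,0,0,0,0],[0,0,0,0,0,0]]'
python3 -c "
from h import *
goal([.5333,.0008,.20],79.6)"
```

```text
clock: 43.18
position: [0.5277, 0.2597, 0.0208]
ee_rot: [0.183, -3.136, -0.0]
force: [-0.8, 0.2, -0.2]
width: 0.653
gripper_force: 0.0
clock: 43.85
position: [0.5279, 0.2594, 0.0208]
ee_rot: [-0.182, 3.136, -0.0]
force: [-0.1, -0.7, 1.4]
width: 0.172
gripper_force: 55.0
clock: 44.68
position: [0.5271, 0.2596, 0.2087]
ee_rot: [0.183, -3.136, -0.0]
force: [-1.1, 0.2, -2.9]
width: 0.174
gripper_force: 55.0
t 44.7 at [0.5271 0.2596 0.2087] turn [ 1.000e-04 -3.000e-04  1.423e-01] shift(after turn) [-0.132  -0.6337  0.0217] w 16.0 F [-1.1  0.2 -2.9]
```

```bash
python3 -m creep '[[0,0,0,0,0,0.0474],[0,0,0,0,0,0.0474],[0,0,0,0,0,0.0474],[-0.0165,-0.0792,0,0,0,0],[-0.0165,-0.0792,0,0,0,0],[-0.0165,-0.0792,0,0,0,0],[-0.0165,-0.0792,0,0,0,0],[-0.0165,-0.0792,0,0,0,0],[-0.0165,-0.0792,0,0,0,0],[-0.0165,-0.0792,0,0,0,0],[-0.0165,-0.0792,0,0,0,0],[0,0,0,0,0,0],[0,0,0,0,0,0],[0,0,0.06,0,0,0],[0,0,0.06,0,0,0],[0,0,0.04,0,0,0],[0,0,0,0,0,0],[0,0,0,0,0,0],[0,0,0,0,0,0],[0,0,0,0,0,0]]'
python3 -c "
from h import *
goal([.5333,.0008,.116],79.6)
o,d=snap('wrist','w8'); o2,d2=snap('side','s8')
a=cv2.imread('pics/w8.png')[80:300,80:480]; b=cv2.imread('pics/s8.png')[150:290,190:340]
cv2.imwrite('pics/c8.png',np.vstack([cv2.resize(a,(600,330)),cv2.resize(b,(290,270)).copy() if 0 else cv2.copyMakeBorder(cv2.resize(b,(289,270)),0,0,0,311,0)]))"
```

```text
clock: 46.35
position: [0.5347, 0.0013, 0.1457]
ee_rot: [0.284, 3.127, 0.001]
force: [0.9, 0.4, -3.2]
width: 0.171
gripper_force: 55.0
t 46.4 at [0.5347 0.0013 0.1457] turn [0.0003 0.0006 0.0002] shift(after turn) [ 0.0032 -0.0018  0.0743] w 15.7 F [ 0.9  0.4 -3.2]
```

View pics/c8.png

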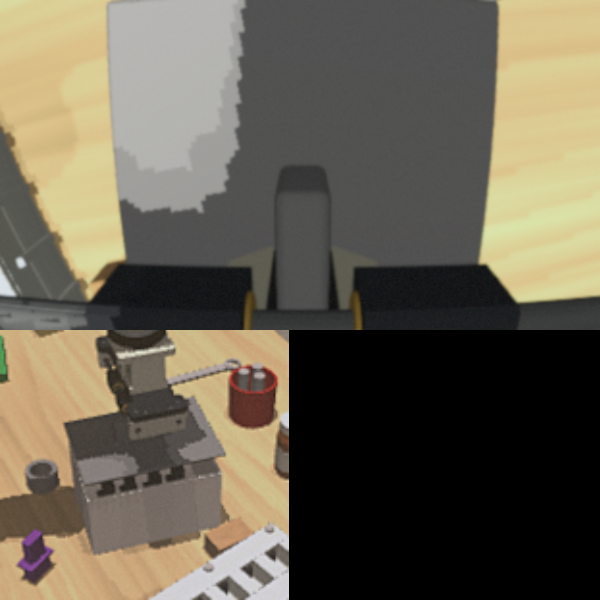

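The composite shows the lid level in the gripper over the tub, its near edge at row ~2 spanning columns 108–498. In the side view all four plug tabs stand inside the tub below the rim, and the housing is empty.

```bash
python3 -c "
from h import *
o,d=load('w8'); W=R.from_rotvec(o['ee_rot']).as_matrix()
for p in [(152,81),(411.5,81)]:
    w=wpix(o,d,p,o['position'][2]-.0058); print((W.T@(w-o['position'])).round(4))
o,d=load('w3')
"
python3 -m creep '[[0.002,-0.0015,0.02,0,0,0],[0,0,0.015,0,0,0],[0,0,0,0,0,0],[0,0,0,0,0,0],[0,0,0,0,0,0]]'; python3 -m creep '[[0,0,0.0075,0,0,0],[0,0,0.0075,0,0,0],[0,0,0,0,0,0],[0,0,0,0,0,0]]'
```

```text
[ 0.0981 -0.067   0.0056]
[0.0981 0.068  0.0057]
clock: 46.87
position: [0.533, 0.0003, 0.1307]
ee_rot: [-0.285, -3.128, 0.0]
force: [-0.2, 0.7, -3.2]
width: 0.17
gripper_force: 55.0
clock: 47.2
position: [0.533, 0.0004, 0.1246]
ee_rot: [-0.285, -3.128, 0.0]
force: [0.8, -0.5, -1.9]
width: 0.173
gripper_force: 55.0
```

```bash
python3 -m creep '[[0,0,0.006,0,0,0],[0,0,0.006,0,0,0],[0,0,0,0,0,0],[0,0,0,0,0,0],[0,0,0,0,0,0]]'; python3 -m creep '[[0,0,0.005,0,0,0],[0,0,0.005,0,0,0],[0,0,0,0,0,0],[0,0,0,0,0,0],[0,0,0,0,0,0]]'
```

```text
clock: 47.62
position: [0.5331, 0.0004, 0.12]
ee_rot: [-0.285, -3.129, -0.0]
force: [0.5, 0.2, -2.1]
width: 0.173
gripper_force: 55.0
clock: 48.03
position: [0.533, 0.0004, 0.1159]
ee_rot: [-0.285, -3.128, -0.0]
force: [0.7, 1.1, -2.5]
width: 0.174
gripper_force: 55.0
```

```bash
python3 -m creep '[[0,0,0.003,0,0,0],[0,0,0,0,0,0],[0,0,0,0,0,0],[0,0,0,0,0,0]]'; python3 -m creep '[[0,0,0.003,0,0,0],[0,0,0,0,0,0],[0,0,0,0,0,0],[0,0,0,0,0,0]]'
```

```text
clock: 48.37
position: [0.5331, 0.0004, 0.1158]
ee_rot: [0.285, 3.128, 0.001]
force: [-5.1, -0.2, 12.3]
width: 0.169
gripper_force: 55.0
clock: 48.7
position: [0.5332, 0.0005, 0.1157]
ee_rot: [0.285, 3.128, 0.003]
force: [-10.9, 1.4, 28.7]
width: 0.17
gripper_force: 55.0
```

Contact comes exactly at the seated height (0.1158 m). Next I release, retreat and look.

```bash
python3 -m creep '[[0,0,-0.005,0,0,0],[0,0,0,0,0,0]]'; python3 -m creep '[[0,0,0,0,0,0],[0,0,0,0,0,0],[0,0,0,0,0,0],[0,0,0,0,0,0],[0,0,0,0,0,0],[0,0,-0.03,0,0,0],[0,0,-0.08,0,0,0],[0,0,-0.08,0,0,0],[0,0,-0.09,0,0,0],[0,0,-0.09,0,0,0],[0,0.08,-0.06,0,0,0],[0,0.08,-0.06,0,0,0],[0,0.09,0,0,0,0],[0,0.09,0,0,0,0],[0,0.09,0,0,0,0],[0,0.09,0,0,0,0],[0,0.09,0,0,0,0],[0,0,0,0,0,0],[0,0,0,0,0,0]]' -0.3
python3 -c "
from h import *
o,d=snap('side','s9'); o2,d2=snap('top','t9'); print(o['position'],o['clock'],o['width'])
a=cv2.resize(cv2.imread('pics/s9.png')[150:350,180:400],(440,400),interpolation=cv2.INTER_CUBIC); b=cv2.resize(cv2.imread('pics/t9.png')[165:290,240:380],(350,312),interpolation=cv2.INTER_CUBIC)
c=np.zeros((400,790,3),np.uint8);c[:,:440]=a;c[:312,440:]=b;cv2.imwrite('pics/c9.png',c)
t=np.array([.5333,.0008]);an=np.radians(-10.5);u=np.array([np.cos(an),np.sin(an)]);v=np.array([-u[1],u[0]])
# expected plate top corners when seated, z=.110, in side crop pixels
print([((w2pix(d,[*(t+i*.099*u+j*.069*v),.110])[0]-[180,150]+.5)*2-.5).round(1).tolist() for i,j in((1,1),(1,-1),(-1,-1),(-1,1))] if 0 else [(((w2pix(d,[*(t+i*.099*u+j*.069*v),.110])[0]-[180,150]+.5)*2-.5).round(1)).tolist() for i,j in((1,1),(1,-1),(-1,-1),(-1,1))])"
```

```text
clock: 48.87
position: [0.5334, 0.0004, 0.1162]
ee_rot: [0.285, 3.128, 0.001]
force: [0.1, 0.5, -2.6]
width: 0.171
gripper_force: 55.0
clock: 50.45
position: [0.5766, 0.2433, 0.3105]
ee_rot: [-0.278, -3.128, 0.001]
force: [0.8, -0.5, -0.4]
width: 0.65
gripper_force: 0.0
[0.57664339 0.24325964 0.31046309] 50.45 0.6497857757949144
[[220.1, 85.7], [252.4, 145.8], [107.3, 177.5], [85.7, 112.8]]
```

View pics/c9.png

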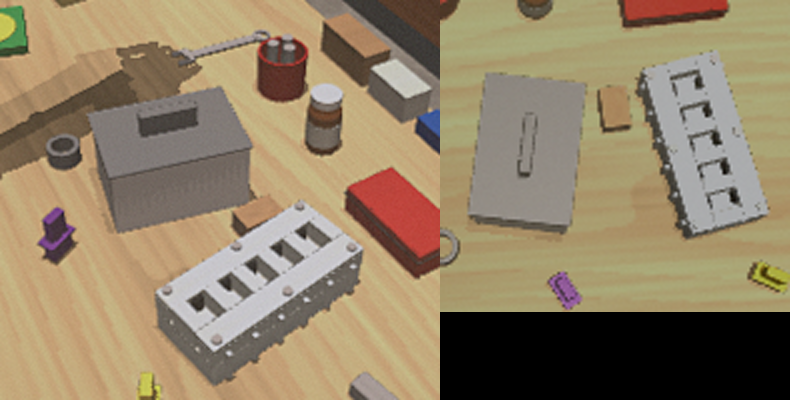

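The lid sits flat on the tub. Its corners at (222,88), (252,147), (108,180) and (89,113) are within about 3 px of the seated prediction. All five ports are empty, the housing is in place and the bystanders look untouched.

```bash
python3 -c "
from cell import arm
print(arm.sign_off())"
```

```text
the job is handed in; nothing more can be done
None
```

I rocked all four black plugs out and put them in the tub, seated the lid fully home, left the housing standing in place and the bystanders untouched, and handed the job in at about 50 s.

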